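# Stack the blue pill organiser by touch

## Task

Pick up the single blue pill organiser lying on the desk and add it to the stack of blue organisers in the grey tray on the counter, flat, right way up and in line with the stack. How high the stack stands is not known, so lower the organiser gently until you feel it touch, and only then let go: do not drop it or press it down hard. Leave the orange organiser where it is.

Things in the scene. Friction and masses are not known exactly. Their poses are not given: they have to be found in the camera images.
- blue_pack: The loose pill organiser to be stacked: rigid flat box, blue base, seven light-blue lids (fixed shut), 150 mm long (its x), 58 mm wide (its y), 22 mm high, 80 to 170 g. It lies alone on the desk (z = 0) ahead and left of the robot. Origin at the centre of its underside, z up; grip it across its width at the middle. Its ends are alike: either may point either way.
- orange_pack: An organiser of the same shape and size in orange on the same desk, to be left alone. Origin at the centre of its underside, x along its length. It and the blue one may have changed places. (A green one lies further round to the left.)
- tray: Grey open-topped tray, 174 mm long (its x), 84 mm wide (its y), rim 28 mm high, holding the stack; fixed on the counter ahead and right of the robot (counter top also z = 0, a gap between it and the desk). Origin at the centre of its underside, z up. A carton of vials 82 mm high stands behind it, 10 mm or more from its rim.
- stack_axis (a point): Point on the stack's middle line at the counter's height (not its top). The stack of blue organisers, 150 x 58 mm from above, stands centred in the tray along the tray's x, on a locked lift: firm, does not slide or give, top flat and level, 55 to 111 mm above the counter, different each time and not reported.

How it is judged:
By the outcome, as a careful person would: the job done as asked, in the order asked, and still so for the second after the job is handed in, with the robot touching nothing.
It also fails if it takes over 48 s, if anything falls off the work surface, if the arm or the gripper's body presses on something with over 40 N, if the wrist force passes 120 N, or if a joint passes its speed limit or range.

## Robot

A 6-joint arm with a two-finger parallel gripper is mounted at the origin on the work surface; the furniture and walls round the work are solid. World frame = base frame: x ahead of the robot, y to its left, z up, the work surface at z = 0. Lengths are in mm, angles in rad, forces in N, time in s.
With the tool pointing down it reaches from about 325 to 850 mm from the base axis. Payload 15.5 kg.
Tool frame: the origin (TCP) lies at the very end of the fingers, on their centre line; the grasp point (between the pads) lies 19 mm behind it (manip.grasp_offset is the distance from the TCP to the grasp point, in mm); y points along the fingers, x is the direction in which the jaws open and shut, and the axes are right-handed (so a half turn about y gives the same grasp; the last joint's range is limited). The gripper opens to 91 mm and grips with 3 to 60 N. Pads are 32 mm wide; open, the fingers measure 118 mm over their backs; the gripper's body (76 mm by 178 mm) begins 60 mm behind the grasp point.
Start: joints at [1.03, 0.494, 1.345, -0, 1.302, -0.096], TCP at [268.919, 564.189, 213.915] pointing down, gripper open.
Joint ranges: [-2.91, 2.91], [-0.82, 2.16], [0.22, 2.67], [-1.22, 4.37], [0.12, 2.79], [-3.08, 3.08]. Speed limits (rad/s): [1.89, 1.89, 2.57, 3.01, 3.01, 3.01].

## Interface

Orientations are given as [roll, pitch, yaw] about the fixed x, y, z axes, in that order (R = Rz(yaw) Ry(pitch) Rx(roll)).
In Python, from plant import manip gives the robot as it stands.
- The arm moves only by the shell command python3 -m jog 'ROWS' [FORCE]. ROWS is JSON, a list of rows, each a list of 7 numbers: the closure in counts, from 0 (fully open) to 255 (shut), then the shift along the world's x, y, z in cm, then the turn, a rotation vector about the world's x, y, z in rad. A call has 1 to 10 rows; each row shifts and turns the commanded pose from where the row before left it; what a row does not reach is not made up. A row lasts 1/10 s, in which the tool goes at most 50 mm and 8.59 degrees, less where a joint would pass 70% of its speed; a pose out of reach is approached as far as the arm can. A call is refused whole if a number of a shift passes 5 or a number of a turn 0.15, either way. A call with a gripper value outside its range is refused whole. The fingers move at their own pace and stop on an object; FORCE is the grip in N (left out, the last holds). Time passes only in rows, so rows that do not move let the fingers close. It gives the time, the measured TCP pose, the force and the opening at its end, in the units of the state.
- manip.sense(): the state, without advancing time (a new reading comes with each control period).
- manip.camera(name): name is "scene" or "top" or "wrist"; returns the picture (384x512x3 uint8, blue, green, red); there is no depth.
- manip.camera_params(name): a dict with "fov_y" (degrees; the focal length in pixels is half the picture's height over the tangent of half this angle, whatever the lens; pixels are square), "cx", "cy" (the principal point, pixels), "k1" (the pictures are not rectified: a ray, as slopes to the right and down, at radius r is drawn at 1 + k1 r^2 times it, then the intrinsics apply), "origin" and "attitude" of the camera in the world. Camera axes: x right, y up, looking along -z (the intrinsics and any distortion apply to the point x, -y, -z); pixel columns grow to the right and rows downward; lengths in mm; the calibration is good to about 2 mm. A picture is of the moment at which its call begins: read the wrist's pose just before it. camera_params takes no time and is no camera call; for the wrist camera it gives the pose at the moment of the call.
- manip.finish_job(): hands the job in, once; it reports no verdict.
Trained networks look in the newest picture that a camera, given by its name, has taken for a name from the list of things; names that differ only in an ending like _2 or _b are one class to them, and where a whole thing is asked for, a point or a joint stands for the part that bears it (a point fixed in the world has none). Each returns a list of dicts, best first, with "conf" (0 to 1); they miss things now and then, are a little off and sometimes report something else, mostly with a low value. They report only what shows in the picture. A call takes as long as a camera call.
- manip.search_frame(camera, thing): "location" ([column, row] in pixels, amid what is visible of it).
- manip.cut_out(camera, thing): "region" (384x512 bool, what is visible of it) and "location" ([column, row] in pixels, amid what is visible of it).
The state is a dict: "clock": time; "q": joint angles; "qd": joint speeds; "joint_torque": joint torques, N m; "tool_pos": TCP position; "tcp_rot": TCP orientation; "contact_force": force on the tool from outside, world axes, zero at the start; "wrist_torque": the same for the moment, N m; "width": opening from 0.0 (shut) to 1.0 (fully open).
Only numpy, scipy, OpenCV 4.12 (cv2) and the standard library are available. Lean on these libraries where they do the work, as an engineer would, in place of code of your own. Each camera call takes 0.05 s, during which the arm holds its last target. There are 200 camera calls.

## Working session

There is one attempt and no reset: what is moved stays moved. The work goes in short steps, Python scripts to look and compute and a shell command to move; the robot and the scene stay as the last step left them, time stands still between calls to the robot, and variables do not carry over. Pictures are saved under pics/ and viewed, about 8 in all and at most 12, crops included, and the job is handed in when it is done.

```bash
ls; mkdir -p pics; cat > h.py <<'E'
import numpy as np, cv2
from scipy.spatial.transform import Rotation as R
from plant import manip
def K(p):
    f=192/np.tan(np.radians(p["fov_y"])/2); return f
def att(p):
    a=np.array(p["attitude"],float)
    if a.shape==(3,3): return a
    return R.from_euler('xyz',a).as_matrix() if a.size==3 else R.from_quat(a).as_matrix()
def proj(p,X):
    X=np.atleast_2d(X); c=(X-np.array(p["origin"]))@att(p)
    s=np.c_[c[:,0],-c[:,1]]/(-c[:,2:3]); r2=(s**2).sum(1,keepdims=True)
    s=s*(1+p["k1"]*r2); return s*K(p)+[p["cx"],p["cy"]]
def ray(p,uv):
    d=(np.atleast_2d(uv)-[p["cx"],p["cy"]])/K(p); s=d.copy()
    for _ in range(20): s=d/(1+p["k1"]*(s**2).sum(1,keepdims=True))
    v=np.c_[s[:,0],-s[:,1],-np.ones(len(s))]@att(p).T
    return np.array(p["origin"]),v
def atz(p,uv,z):
    o,v=ray(p,uv); return o+v*((z-o[2])/v[:,2:3])
def box(x,y,z,yaw,L,W,n=4):
    c=np.array([[1,1],[1,-1],[-1,-1],[-1,1]])*[L/2,W/2]
    Rm=np.array([[np.cos(yaw),-np.sin(yaw)],[np.sin(yaw),np.cos(yaw)]])
    return np.c_[c@Rm.T+[x,y],np.full(4,z)]
E
python3 - <<'E'
from h import *
print(manip.sense())
ims=[]
for c in("scene","top","wrist"):
    p=manip.camera_params(c);im=manip.camera(c);print(c,p);ims.append(im);cv2.imwrite(f"pics/{c}0.png",im)
    for t in("blue_pack","orange_pack","tray","stack_axis"):
        try:
            for d in manip.cut_out(c,t)[:3]:
                m=d["region"]; r=cv2.minAreaRect(np.argwhere(m)[:,::-1].astype(np.float32)) if m.any() else None
                print(c,t,round(d["conf"],2),np.round(d["location"]),int(m.sum()),r)
        except Exception as e: print(c,t,e)
w=np.zeros((600,800,3),np.uint8)
w[:300,:400]=cv2.resize(ims[0],(400,300));w[:300,400:]=cv2.resize(ims[1],(400,300));w[300:,:400]=cv2.resize(ims[2],(400,300))
cv2.imwrite("pics/all0.png",w)
E
```

```text
pics
{'clock': 0.0, 'q': array([ 1.03044722e+00,  4.94187117e-01,  1.34612093e+00, -3.21902913e-05,
        1.30249552e+00, -9.55250983e-02]), 'qd': array([-3.80447153e-04, -2.64045091e-05,  4.23422244e-04,  4.86826857e-04,
       -1.13043699e-03,  7.32101835e-04]), 'joint_torque': array([ 3.11272458e-06, -8.78808188e+01, -3.81845820e+01,  7.05727958e-02,
        5.33905893e-02, -1.18156772e-04]), 'tool_pos': array([268.76436472, 563.84597997, 213.33927666]), 'tcp_rot': array([-1.57071172e+00,  1.20834705e-03,  1.12598092e+00]), 'contact_force': array([-0.39938392, -0.49011356,  0.09217273]), 'wrist_torque': array([ 0.00977837, -0.0370908 , -0.01249477]), 'width': 0.997451755800525}
scene {'fov_y': 42.70312968600307, 'cx': 249.5025560030178, 'cy': 191.64360127751303, 'k1': -0.009941122400210022, 'origin': array([-437.13982395, -462.63353952, 1008.52821241]), 'attitude': array([ 0.79872169, -0.01973825, -1.09307767])}
scene blue_pack 0.94 [134. 171.] 723 ((134.3232879638672, 170.57122802734375), (36.90138626098633, 20.308847427368164), 83.9909896850586)
scene blue_pack 0.41 [360. 216.
[... 1114 characters left out ...]
3), (56.020816802978516, 22.255647659301758), 40.23635482788086)
top tray 0.69 [370. 168.] 2142 ((370.1641845703125, 165.8137664794922), (32.612083435058594, 68.60348510742188), 48.99091720581055)
top stack_axis 0.62 [369. 168.] 2118 ((370.4739685058594, 166.0224609375), (31.8897647857666, 68.25166320800781), 49.184913635253906)
wrist {'fov_y': 70.2407181397469, 'cx': 259.056871191565, 'cy': 194.2742700115197, 'k1': -0.03646592871007406, 'origin': array([204.3237706 , 594.74488255, 385.79529719]), 'attitude': array([-2.58182036e-01,  6.57244928e-05,  1.12618419e+00])}
wrist blue_pack 0.69 [189. 304.] 658 ((189.49998474121094, 300.4999694824219), (52.99999237060547, 18.999996185302734), -0.0)
```

View pics/all0.png

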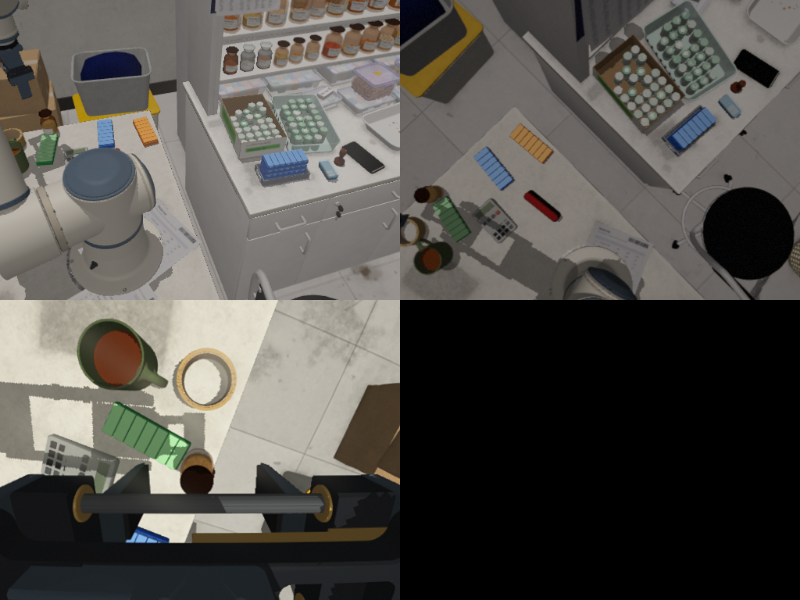

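The overview shows the blue pack on the desk at scene (134,171) and top (119,212). The orange pack is just right of it, and the stack in its tray is at scene (360,215) and top (370,166), with the vial carton behind. Next I fit box silhouettes to the blue pixels in both views.

```bash
cat > fit.py <<'E'
from h import *
from scipy.optimize import minimize
def cmask(im,kind="blue"):
    h=cv2.cvtColor(im,cv2.COLOR_BGR2HSV)
    lo,hi=((98,80,50),(122,255,255)) if kind=="blue" else ((5,110,70),(22,255,255))
    return cv2.inRange(h,lo,hi)
def blob(m,near,rad=60):
    m=cv2.morphologyEx(m,cv2.MORPH_CLOSE,np.ones((5,5),np.uint8))
    n,l,s,c=cv2.connectedComponentsWithStats(m)
    ok=[i for i in range(1,n) if np.hypot(*(c[i]-near))<rad]
    return l==max(ok,key=lambda i:s[i,4])
def sil(p,x,y,z0,z1,yaw,L=150,W=58,S=4):
    q=np.r_[proj(p,box(x,y,z0,yaw,L,W)),proj(p,box(x,y,z1,yaw,L,W))]
    hull=cv2.convexHull(q.astype(np.float32))
    m=np.zeros((384*S,512*S),np.uint8); cv2.fillConvexPoly(m,np.round((hull+.5)*S).astype(np.int32),1)
    return cv2.resize(m.astype(np.float32),(512,384),interpolation=cv2.INTER_AREA)
def fit(views,x0,zs):
    # views: list of (params, mask); zs(v)->(z0,z1)
    def cost(v):
        c=0
        for p,m in views:
            s=sil(p,v[0],v[1],*zs(v),v[2]); c+=np.abs(s-m).sum()/m.sum()
        return c
    best=None
    for k in range(3):
        x0=np.array(x0 if best is None else best.x,float)
        st=np.array([10,10,.15]+[10]*(len(x0)-3))/(1+k)
        sm=np.vstack([x0]+[x0+st*e for e in np.eye(len(x0))])
        r=minimize(cost,x0,method="Nelder-Mead",options=dict(initial_simplex=sm,xatol=.05,fatol=1e-4,maxiter=300))
        if best is None or r.fun<best.fun: best=r
    return best.x,best.fun
E
cat > m1.py <<'E'
from fit import *
P={c:manip.camera_params(c) for c in("scene","top")}; I={c:cv2.imread(f"pics/{c}0.png") for c in P}
def run(name,kind,near,zs,h0):
    V=[(P[c],blob(cmask(I[c],kind),near[c],30)) for c in P]
    for (p,m),c in zip(V,P): print(name,c,m.sum())
    b=None
    g=atz(P["top"],[near["top"]],h0)[0]
    for yaw in np.arange(0,3.1,.4):
        r=fit(V,[g[0],g[1],yaw,h0],zs)
        if b is None or r[1]<b[1]: b=r
    print(name,np.round(b[0],3),"cost",round(b[1],3))
    for v in V: print("  single",np.round(fit([v],b[0],zs)[0],2) )
    return b[0]
b=run("blue","blue",dict(scene=(134,171),top=(119,212)),lambda v:(v[3]-22,v[3]),22)
o=run("orange","orange",dict(scene=(186,170),top=(170,180)),lambda v:(v[3]-22,v[3]),22)
s=run("stack","blue",dict(scene=(360,212),top=(370,166)),lambda v:(30,v[3]),80)
for c in P:
    im=I[c].copy()
    for v,z in((b,b[3]),(o,o[3]),(s,s[3])): cv2.polylines(im,[np.round(proj(P[c],box(*v[:2],z,v[2],150,58))).astype(int)],1,(0,0,255))
    for z in (28,): cv2.polylines(im,[np.round(proj(P[c],box(*s[:2],z,s[2],174,84))).astype(int)],1,(0,255,255))
    I[c]=im
w=np.hstack([cv2.resize(I["scene"][130:280,90:430],None,fx=2,fy=2)]); w2=cv2.resize(I["top"][110:260,90:430],None,fx=2,fy=2)
cv2.imwrite("pics/fit0.png",np.vstack([w,w2]))
E
python3 m1.py
```

```text
blue scene 686
blue top 1219
blue [397.288 339.654   0.699  18.503] cost 0.244
  single [400.84 342.19   0.71  17.12]
  single [397.15 355.05   0.7  -32.1 ]
orange scene 711
orange top 1179
orange [482.651 212.803   0.881  19.978] cost 0.188
  single [483.72 213.34   0.88  19.81]
  single [485.8  220.63   0.89 -21.36]
stack scene 1804
stack top 1574
stack [ 528.066 -325.077   -0.859   81.982] cost 0.167
  single [ 519.22 -328.14   -0.85   90.64]
  single [ 527.44 -322.66   -0.86   87.08]
```

View pics/fit0.png

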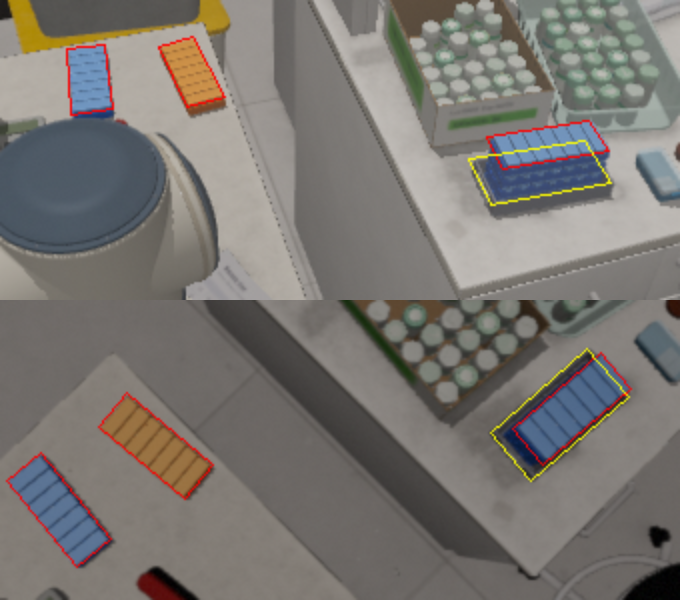

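The red outlines match both packs and the stack top. Blue is at about (397,340) with yaw 0.70, and the stack at about (528,-325) with yaw -0.86, top about 82-90 mm. I'll move so the wrist camera sees the blue pack up close, already turned for the grasp.

```bash
python3 -m jog '[[0,2.35,-2.2,0,0,0,0.143],[0,2.35,-2.2,0,0,0,0.143],[0,2.35,-2.2,0,0,0,0.143],[0,2.35,-2.2,0,0,0,0.143],[0,2.35,-2.2,0,0,0,0.143],[0,2.35,-2.2,0,0,0,0.143],[0,2.35,-2.2,0,0,0,0.143],[0,2.35,-2.2,0,0,0,0.143],[0,0,0,0,0,0,0],[0,0,0,0,0,0,0]]' 30
cat > m2.py <<'E'
import sys
from fit import *
n=sys.argv[1]
p=manip.camera_params("wrist");im=manip.camera("wrist");cv2.imwrite(f"pics/w{n}.png",im)
np.save(f"w{n}.npy",p,allow_pickle=True)
s=manip.sense();print(s["tool_pos"],s["tcp_rot"],s["clock"])
for d in manip.cut_out("wrist","blue_pack")[:2]: print(d["conf"],d["location"],d["region"].sum())
E
python3 m2.py 1
```

```text
clock: 1.75
tool_pos: [457.2, 387.9, 213.9]
tcp_rot: [-1.571, -0.0, 2.267]
contact_force: [-0.5, 0.4, 0.4]
width: 1.0
[456.68081635 388.37899043 213.92118167] [-1.57074760e+00 -2.55331382e-04  2.26743815e+00] 1.8
0.96 [259.9, 114.1] 5130
```

View pics/w1.png

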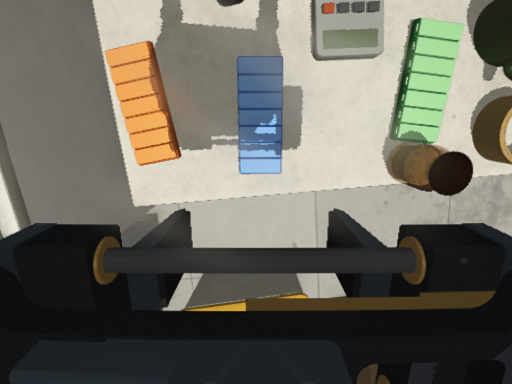

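The wrist view shows the whole blue pack at (260,115), nearly upright in the picture, with orange at (143,103) and green at (430,80). I fit its pose and height with all three views.

```bash
python3 - <<'E'
from fit import *
p=np.load("w1.npy",allow_pickle=True).item();im=cv2.imread("pics/w1.png")
m=blob(cmask(im),(260,115),30);print(m.sum())
V=[(manip.camera_params(c),blob(cmask(cv2.imread(f"pics/{c}0.png")),n,30)) for c,n in(("scene",(134,171)),("top",(119,212)))]
zs=lambda v:(v[3]-22,v[3])
x0=[397,340,.7,22]
print(fit([(p,m)],x0[:3],lambda v:(0,22)),fit([(p,m)],x0,zs))
r=fit([(p,m)]+V,x0,zs);print(r); r=fit([(p,m),V[0]],x0,zs);print(r)
E
```

```text
4537
(array([398.91443691, 339.21351642,   0.69696718]), np.float64(0.20002204099625304)) (array([398.32859431, 338.94278558,   0.70835285,  -3.24719425]), np.float64(0.12046782014547057))
(array([397.43102831, 339.42488524,   0.70568055,  17.64131068]), np.float64(0.4275404684104246))
(array([398.03593956, 339.32038918,   0.69876003,  17.38140425]), np.float64(0.30541314498027555))
```

```bash
python3 -m jog '[[0,-1.46,-1.225,-2,0,0,0],[0,-1.46,-1.225,-2,0,0,0],[0,-1.46,-1.225,-2,0,0,0],[0,-1.46,-1.225,-2,0,0,0],[0,0,0,-3,0,0,0],[0,0,0,-3,0,0,0],[0,0,0,-3,0,0,0],[0,0,0,-1.4,0,0,0],[0,0,0,-0.7,0,0,0],[0,0,0,-0.6,0,0,0]]' 30
```

```text
clock: 2.85
tool_pos: [398.2, 339.8, 16.8]
tcp_rot: [-1.571, -0.0, 2.27]
contact_force: [0.8, -0.1, 0.1]
width: 0.998
```

```bash
python3 -m jog '[[0,0,0,-0.6,0,0,0],[0,0,0,-0.6,0,0,0],[0,0,0,0,0,0,0],[120,0,0,0,0,0,0],[120,0,0,0,0,0,0],[120,0,0,0,0,0,0],[120,0,0,0,0,0,0],[120,0,0,0,0,0,0],[120,0,0,0,0,0,0]]' 30
```

```text
clock: 3.75
tool_pos: [398.6, 339.2, 5.1]
tcp_rot: [-1.571, 0.0, 2.27]
contact_force: [-0.6, 1.0, 4.9]
width: 0.631
```

```bash
python3 -m jog '[[255,0,0,0,0,0,0],[255,0,0,1,0,0,0],[255,0,0,1.5,0,0,0],[255,0,0,2.5,0,0,0],[255,0,0,2,0,0,0],[255,0,0,1,0,0,0],[255,0,0,0,0,0,0],[255,0,0,0,0,0,0]]' 35; python3 - <<'E'
from h import *
cv2.imwrite("pics/wg.png",np.vstack([manip.camera("wrist")[150:],manip.camera("scene")[100:300]]))
print(manip.sense()["contact_force"])
E
```

```text
clock: 4.55
tool_pos: [398.3, 339.0, 84.5]
tcp_rot: [-1.57, -0.0, 2.27]
contact_force: [-1.3, -0.2, -1.2]
width: 0.632
[ 0.39930939  0.0709257  -1.82480967]
```

View pics/wg.png

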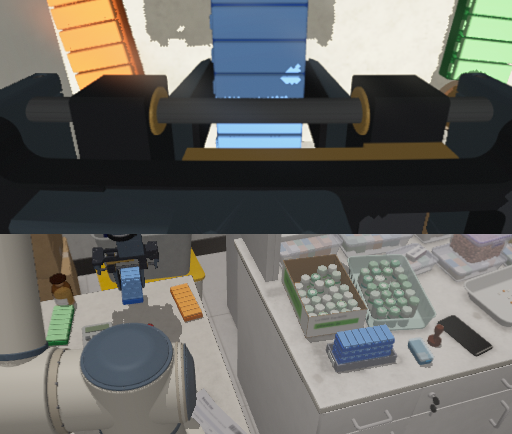

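The pack is held level between the fingers in both views and orange has not moved. The vertical force is about -1.5 N, which fits the pack's weight. I raise it and carry it over.

```bash
python3 -m jog '[[255,0,0,3,0,0,0],[255,0,0,4,0,0,0],[255,0.5,-2,3.5,0,0,-0.05],[255,1,-4,3,0,0,-0.09],[255,1.1,-4.5,1,0,0,-0.1],[255,1.1,-4.5,0,0,0,-0.1],[255,1.1,-4.5,0,0,0,-0.1],[255,1.1,-4.5,0,0,0,-0.1],[255,1.1,-4.5,0,0,0,-0.1],[255,1.1,-4.5,0,0,0,-0.1]]' 35
```

```text
clock: 5.65
tool_pos: [479.1, 8.1, 228.5]
tcp_rot: [-1.569, -0.0, 1.526]
contact_force: [0.8, 0.2, -0.3]
width: 0.636
```

```bash
python3 -m jog '[[255,1.1,-4.5,0,0,0,-0.1],[255,1.1,-4.5,0,0,0,-0.1],[255,1.1,-4.5,0,0,0,-0.1],[255,1.1,-4.5,0,0,0,-0.1],[255,1.1,-4.5,0,0,0,-0.1],[255,1.1,-4.5,0,0,0,-0.1],[255,1.1,-4.5,0,0,0,-0.1],[255,1.1,-4.5,0,0,0,-0.09],[255,1.1,-3,0,0,0,-0.03],[255,0,0,0,0,0,0]]' 35
```

```text
clock: 6.65
tool_pos: [578.4, -383.8, 227.1]
tcp_rot: [-1.57, 0.001, 0.706]
contact_force: [-0.4, 1.3, -2.1]
width: 0.633
```

```bash
python3 -m jog '[[255,0,0,0,0,0,0],[255,0,0,0,0,0,0]]' 35; python3 m2.py 2;  python3 - <<'E'
from h import *
print([(d["conf"],d["location"],d["region"].sum()) for t in("tray","stack_axis") for d in manip.cut_out("wrist",t)[:2]])
E
```

```text
clock: 6.85
tool_pos: [578.0, -379.0, 228.5]
tcp_rot: [-1.569, 0.0, 0.711]
contact_force: [0.3, 0.4, -1.5]
width: 0.635
[ 578.09194171 -378.93479007  228.92178677] [-1.56968320e+00  9.38972332e-05  7.11038290e-01] 6.9
0.92 [259.4, 186.3] 14635
[(0.85, [254.7, 80.8], np.int64(3791)), (0.98, [256.5, 79.6], np.int64(3797))]
```

View pics/w2.png

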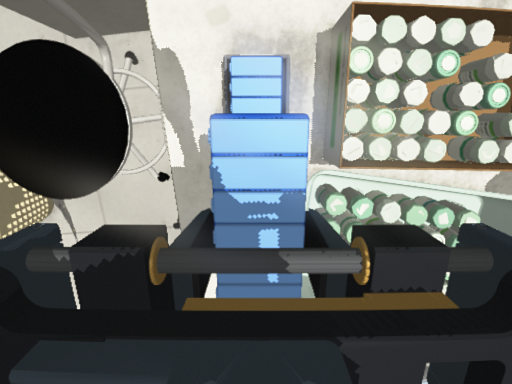

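The held pack fills columns 210-308 below row 115 and hides the near half of the stack. The stack's far end shows at (256,85), in line. I step sideways along the jaw axis to see the whole stack beside the held pack.

```bash
python3 -m jog '[[255,-2.4,-2,0,0,0,0],[255,-2.4,-2,0,0,0,0],[255,-2.4,-2,0,0,0,0],[255,0,0,0,0,0,0],[255,0,0,0,0,0,0],[255,0,0,0,0,0,0]]' 35; python3 m2.py 3;  python3 - <<'E'
from h import *
print([(d["conf"],d["location"],d["region"].sum()) for t in("tray","stack_axis") for d in manip.cut_out("wrist",t)[:2]])
E
```

```text
clock: 7.65
tool_pos: [507.0, -439.3, 229.5]
tcp_rot: [-1.571, -0.0, 0.711]
contact_force: [0.3, 0.3, -1.7]
width: 0.634
[ 507.04888147 -439.24225135  229.40688119] [-1.57088362e+00 -2.08356821e-04  7.11022416e-01] 7.7
0.97 [262.1, 187.4] 14705
[(0.89, [332.9, 108.4], np.int64(8161))]
```

View pics/w3.png

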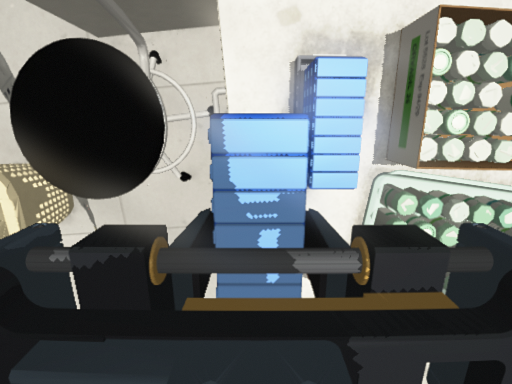

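The stack's whole top face is visible at columns 316-366, rows 57-188, clear of the carton. I fit that face, and the held pack's visible part for its pose in the hand.

```bash
cat > m3.py <<'E'
from fit import *
p=np.load("w3.npy",allow_pickle=True).item();im=cv2.imread("pics/w3.png")
hsv=cv2.cvtColor(im,cv2.COLOR_BGR2HSV)
print("col profile row120",hsv[120,296:372].tolist()[::4])
lid=cv2.inRange(hsv,(95,60,190),(125,255,255)); lid[:,:311]=0; lid[200:]=0
m=blob(lid,(340,122),30); print(m.sum(),cv2.minAreaRect(np.argwhere(m)[:,::-1].astype(np.float32)))
def face(p,v,z,L,W): 
    q=proj(p,box(v[0],v[1],z,v[2],L,W)); S=8
    k=np.zeros((384*S,512*S),np.uint8);cv2.fillConvexPoly(k,np.round((q+.5)*S).astype(np.int32),1)
    return cv2.resize(k.astype(np.float32),(512,384),interpolation=cv2.INTER_AREA)
def ffit(p,m,x0,free):
    f=lambda v:np.abs(face(p,v,v[3] if free else x0[3],150,58)-m).sum()/m.sum()
    n=4 if free else 3
    x=np.array(x0[:n],float);
    for st in(8,3,3):
        r=minimize(f,x,method="Nelder-Mead",options=dict(initial_simplex=np.vstack([x]+[x+e*s for e,s in zip(np.eye(n),[st,st,st/80,st])]),xatol=.02,fatol=1e-5)); x=r.x
    return x,r.fun
for z in(75,85,95): print(z,ffit(p,m,[528,-325,-.86,z],False))
a=ffit(p,m,[528,-325,-.86,82],True);print("free",a)
V=[(manip.camera_params(c),blob(cmask(cv2.imread(f"pics/{c}0.png")),n,30)) for c,n in(("scene",(360,212)),("top",(370,166)))]
def joint(v): return np.abs(face(p,v,v[3],150,58)-m).sum()/m.sum()+sum(np.abs(sil(q,v[0],v[1],30,v[3],v[2])-k).sum()/k.sum() for q,k in V)
x=np.r_[a[0][:3],a[0][3]]
for st in(8,3): 
    r=minimize(joint,x,method="Nelder-Mead",options=dict(initial_simplex=np.vstack([x]+[x+e*s for e,s in zip(np.eye(4),[st,st,st/80,st])]),xatol=.02,fatol=1e-5)); x=r.x
print("joint",x,r.fun)
v=a[0]
big=cv2.resize(im[40:240,200:400],None,fx=3,fy=3,interpolation=cv2.INTER_NEAREST)
def draw(v,z,c): cv2.polylines(big,[np.round((proj(p,box(v[0],v[1],z,v[2],150,58))-[199.5,39.5])*3).astype(int)],1,c)
draw(v,v[3],(0,0,255)); draw(x,x[3],(0,255,255))
t=manip.sense()["tool_pos"]; h=(t[0],t[1],-.86)
draw(h,t[2]-5+22,(0,255,0))
cv2.imwrite("pics/f3.png",big)
E
python3 m3.py
```

```text
col profile row120 [[102, 84, 246], [103, 82, 246], [103, 83, 246], [107, 110, 235], [111, 124, 173], [101, 74, 250], [100, 69, 251], [100, 71, 251], [100, 70, 251], [100, 71, 251], [100, 71, 251], [101, 71, 251], [101, 71, 250], [101, 71, 250], [101, 71, 250], [101, 71, 250], [101, 72, 249], [120, 2, 231], [120, 2, 232]]
6457 ((338.0498352050781, 122.52819061279297), (52.034183502197266, 133.54244995117188), 2.935673236846924)
75 (array([ 532.00074911, -328.76733917,   -0.85727061]), np.float64(0.02826631949821899))
85 (array([ 531.09204723, -332.36929579,   -0.86074004]), np.float64(0.07338692504258944))
95 (array([ 530.35933727, -336.08126365,   -0.87419269]), np.float64(0.1394441110422797))
free (array([ 532.54411587, -328.54508227,   -0.8588784 ,   73.06420791]), np.float64(0.02629171829022766))
joint [ 530.572019   -328.39994582   -0.86115992   77.95706497] 0.2518057848830566
```

View pics/f3.png

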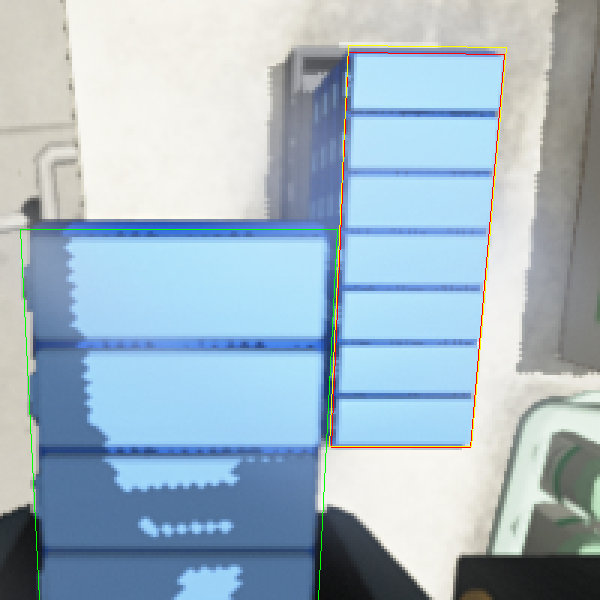

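```bash
cat > m4.py <<'E'
from fit import *
u=np.array([-np.sin(.711),np.cos(.711)]);j=np.array([np.cos(.711),np.sin(.711)])  # long axis (image up), jaw axis
def loc(P): return np.c_[P[:,:2]@u,P[:,:2]@j]
def edges(im,rows,c0,c1):
    b=cmask(im)>0; b|=cv2.inRange(cv2.cvtColor(im,cv2.COLOR_BGR2HSV),(95,50,40),(125,255,255))>0
    return [(r,)+tuple(np.flatnonzero(b[r,c0:c1])[[0,-1]]+c0) for r in rows],b
# held, w2
p=np.load("w2.npy",allow_pickle=True).item();im=cv2.imread("pics/w2.png");t=np.array([578.09,-378.93])
e,b=edges(im,[120,140,160,180,200],205,316);e=np.array(e)
far=[(c,np.flatnonzero(b[95:150,c])[0]+95) for c in(216,222,292,298,302)];print("far px",far)
for z in(230,238,246):
    l=loc(atz(p,np.c_[e[:,1]-.5,e[:,0]],z));r=loc(atz(p,np.c_[e[:,2]+.5,e[:,0]],z))
    print(z,"width",np.round(r[:,1]-l[:,1],1),"lat mid",np.round((l[:,1]+r[:,1])/2-t@j,1))
    print("  far-TCP",np.round(loc(atz(p,np.array([(c,q-.5) for c,q in far]),z))[:,0]-t@u,1))
# stack, w3
p=np.load("w3.npy",allow_pickle=True).item();im=cv2.imread("pics/w3.png")
hsv=cv2.cvtColor(im,cv2.COLOR_BGR2HSV); lid=cv2.inRange(hsv,(95,60,190),(125,255,255))>0
rows=[65,85,105,125,145,165,180];_,b=edges(im,[100],313,372)
rt=np.array([(np.flatnonzero(b[r,325:375])[-1]+325.5,r) for r in rows]);
lf=np.array([(325-np.argmax(~lid[r,300:326][::-1])-.0+.5,r) for r in rows])
print("left px",lf[:,0],"right",rt[:,0])
fr=np.array([(c,np.flatnonzero(b[45:75,c])[0]+45-.5) for c in(325,340,355)]);nr=np.array([(c,np.flatnonzero(b[150:200,c])[-1]+150.5) for c in(322,335,350)])
print(fr[:,1],nr[:,1])
for z in(72,78,84,90):
    a=loc(atz(p,fr,z))[:,0];n=loc(atz(p,nr,z))[:,0];l=loc(atz(p,lf,z))[:,1];r=loc(atz(p,rt,z))[:,1]
    c=(a.mean()+n.mean())/2*u+(l.mean()+r.mean())/2*j
    print(z,"len",round(a.mean()-n.mean(),1),"wid",np.round(r-l,1),"centre",np.round(c,1),"yaw slopes",np.round([np.polyfit(loc(atz(p,q,z))[:,0],loc(atz(p,q,z))[:,1],1)[0] for q in(lf,rt)],3))
E
python3 m4.py
```

```text
far px [(216, np.int64(113)), (222, np.int64(113)), (292, np.int64(113)), (298, np.int64(113)), (302, np.int64(113))]
230 width [59.9 61.5 60.8 60.6 61.8] lat mid [-0.2 -1.1 -0.2 -0.2 -0.8]
  far-TCP [77.2 77.2 77.2 77.2 77.2]
238 width [57.1 58.7 57.9 57.8 58.9] lat mid [-0.2 -1.1 -0.2 -0.2 -0.8]
  far-TCP [76.9 76.9 76.9 76.9 76.9]
246 width [54.3 55.8 55.1 54.9 56. ] lat mid [-0.2 -1.  -0.2 -0.2 -0.8]
  far-TCP [76.6 76.6 76.6 76.6 76.6]
left px [314.5 313.5 312.5 311.5 313.5 312.5 311.5] right [367.5 365.5 363.5 362.5 360.5 358.5 357.5]
[55.5 55.5 56.5] [188.5 188.5 188.5]
72 len 152.0 wid [59.8 59.6 59.3 60.3 56.6 56.3 57.1] centre [ 532.7 -327.7] yaw slopes [-0.028 -0.   ]
78 len 149.2 wid [58.7 58.5 58.3 59.2 55.5 55.3 56.1] centre [ 531.3 -328.7] yaw slopes [-0.028 -0.   ]
84 len 146.4 wid [57.6 57.4 57.2 58.1 54.5 54.3 55. ] centre [ 530.  -329.8] yaw slopes [-0.028 -0.   ]
90 len 143.7 wid [56.5 56.3 56.1 57.  53.5 53.3 54. ] centre [ 528.7 -330.8] yaw slopes [-0.028 -0.   ]
```

```bash
python3 -m jog '[[255,0.85,3.65,-1,0,0,0],[255,0.85,3.65,-2,0,0,0],[255,0.85,3.65,-2,0,0,0],[255,0,0,-2,0,0,0],[255,0,0,-2,0,0,0],[255,0,0,-0.8,0,0,0],[255,0,0,0,0,0,0],[255,0,0,0,0,0,0],[255,0,0,0,0,0,0]]' 35
cat > m5.py <<'E'
from fit import *
import sys
n=sys.argv[1];zb=float(sys.argv[2]) if len(sys.argv)>2 else None
s=manip.sense();t=s["tool_pos"];print(t,s["tcp_rot"],s["contact_force"],s["clock"])
out=[]
for c,(r,k) in dict(scene=(slice(150,270),slice(300,440)),top=(slice(100,220),slice(300,440))).items():
    p=manip.camera_params(c);im=manip.camera(c);cv2.imwrite(f"pics/{c}{n}.png",im)
    out.append(cv2.resize(im[r,k],None,fx=2.8,fy=2.8,interpolation=cv2.INTER_CUBIC))
w=manip.camera("wrist");cv2.imwrite(f"pics/w{n}.png",w)
out=np.hstack(out);out=np.vstack([out,np.hstack([cv2.resize(w[:240],(512,240)),np.zeros((240,out.shape[1]-512,3),np.uint8)])])
cv2.imwrite(f"pics/c{n}.png",out)
E
python3 m5.py 5
```

```text
clock: 8.75
tool_pos: [532.3, -331.0, 132.4]
tcp_rot: [-1.572, -0.0, 0.71]
contact_force: [0.3, 0.5, -1.0]
width: 0.634
[ 532.30489567 -331.03988307  132.35761574] [-1.57235595e+00 -3.36300759e-04  7.09812764e-01] [ 0.25300924  0.46253237 -0.981367  ] 8.75
```

View pics/c5.png

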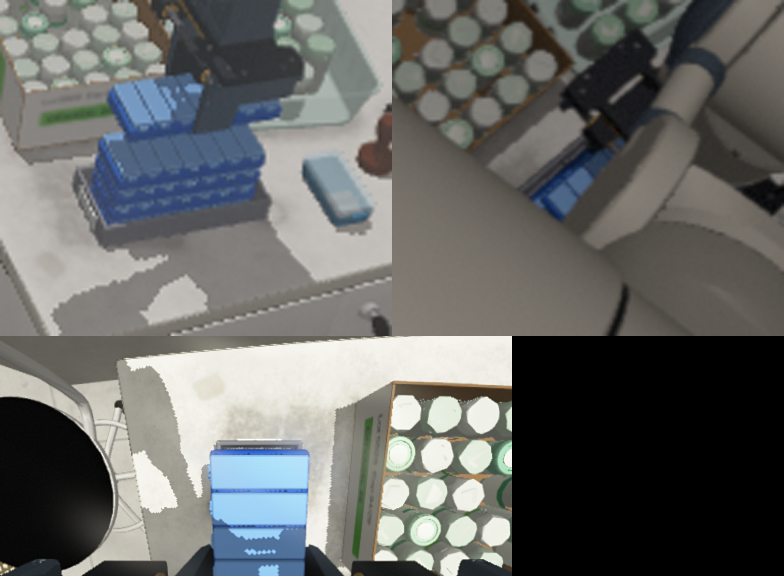

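The scene crop shows the held pack level above the stack, about 40 mm clear. In the wrist view only the tray rim peeks out, evenly, beyond the pack's far end (217-301 against 210-308). I lower it slowly.

```bash
python3 -m jog '[[255,0,0,-0.5,0,0,0],[255,0,0,-0.5,0,0,0],[255,0,0,-0.5,0,0,0],[255,0,0,-0.5,0,0,0],[255,0,0,-0.4,0,0,0],[255,0,0,-0.3,0,0,0],[255,0,0,-0.3,0,0,0],[255,0,0,0,0,0,0],[255,0,0,0,0,0,0]]' 35
python3 m5.py 6; python3 - <<'E'
from fit import *
p=manip.camera_params("scene");im=cv2.imread("pics/scene6.png")
# where stack top edge corners & held bottom corners should be
big=cv2.resize(im[160:240,320:410],None,fx=7,fy=7,interpolation=cv2.INTER_CUBIC)
def d(x,y,z,c): cv2.polylines(big,[np.round((proj(p,box(x,y,z,-.86,150,58))-[319.5,159.5])*7).astype(int)],1,c)
t=manip.sense()["tool_pos"]
d(531-1.1,-329+1.3,t[2]-5,(0,0,255));d(531,-328.7,84,(0,255,255))
cv2.imwrite("pics/d6.png",big)
E
```

```text
clock: 9.8
tool_pos: [531.9, -330.6, 101.4]
tcp_rot: [-1.571, 0.0, 0.71]
contact_force: [-0.0, -0.8, -1.2]
width: 0.632
[ 531.85661821 -330.58426448  101.37649767] [-1.57084956e+00  2.50913168e-05  7.09981646e-01] [-0.02363986 -0.76161247 -1.18081539] 9.8
```

View pics/d6.png

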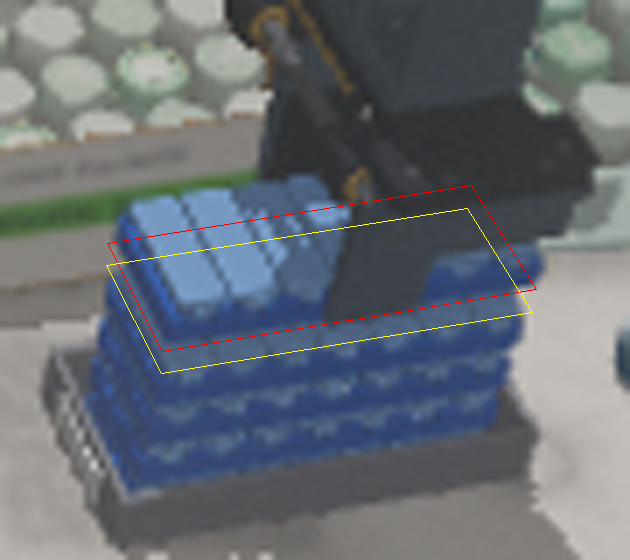

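```bash
python3 - <<'E'
from fit import *
P={c:manip.camera_params(c) for c in("scene","top")}
V=[(P[c],blob(cmask(cv2.imread(f"pics/{c}0.png")),n,30)) for c,n in(("scene",(360,212)),("top",(370,166)))]
for z in(80,84,88):
    for zb in(22,30): print(z,zb,[ (np.round(r[0],2),round(r[1],3)) for r in [fit([v],[530,-327,-.86],lambda v:(zb,z)) for v in V]])
p=P["scene"]; S=4.4
def crop(n): return cv2.resize(cv2.imread(f"pics/{n}.png")[172:238,322:412],None,fx=S,fy=S,interpolation=cv2.INTER_CUBIC)
def wire(big,x,y,z0,z1,c):
    a,b=[np.round((proj(p,box(x,y,z,-.86,150,58))-[321.5,171.5])*S).astype(int) for z in(z0,z1)]
    cv2.polylines(big,[a,b],1,c)
    for i in range(4): cv2.line(big,tuple(map(int,a[i])),tuple(map(int,b[i])),c)
    return big
t=manip.sense()["tool_pos"]
o=np.vstack([np.hstack([crop("scene0"),wire(crop("scene0"),531,-328.7,28,84,(0,255,255))]),np.hstack([crop("scene6"),wire(crop("scene6"),530,-327.7,t[2]-5,t[2]+17,(0,0,255))])])
cv2.imwrite("pics/g6.png",o);print(o.shape)
E
```

```text
80 22 [(array([ 528.99, -327.89,   -0.86]), np.float64(0.05)), (array([ 528.46, -324.78,   -0.86]), np.float64(0.037))]
80 30 [(array([ 525.94, -329.18,   -0.79]), np.float64(0.102)), (array([ 528.32, -324.61,   -0.87]), np.float64(0.044))]
84 22 [(array([ 526.82, -327.43,   -0.86]), np.float64(0.04)), (array([ 528.03, -324.1 ,   -0.86]), np.float64(0.033))]
84 30 [(array([ 523.67, -328.25,   -0.83]), np.float64(0.071)), (array([ 527.93, -323.83,   -0.87]), np.float64(0.037))]
88 22 [(array([ 524.78, -327.83,   -0.84]), np.float64(0.059)), (array([ 527.97, -323.54,   -0.86]), np.float64(0.034))]
88 30 [(array([ 520.39, -328.57,   -0.85]), np.float64(0.047)), (array([ 527.39, -322.27,   -0.86]), np.float64(0.033))]
(580, 792, 3)
```

View pics/g6.png

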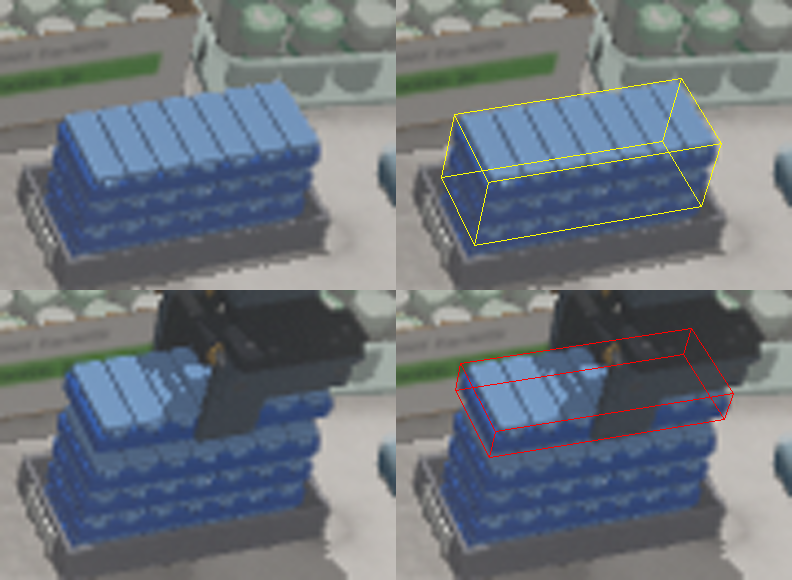

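In the scene crops, the held pack's left and right ends (65 and 331) are where a pack directly above the stack should appear (63 and 330). That agrees with the wrist measurement to about 1 mm. The stack top should be near 84 and the pack bottom is at 96, so I creep down.

```bash
python3 -m jog '[[255,0,0,-0.2,0,0,0],[255,0,0,-0.2,0,0,0],[255,0,0,-0.1,0,0,0],[255,0,0,-0.1,0,0,0],[255,0,0,0,0,0,0],[255,0,0,0,0,0,0]]' 35; python3 -m jog '[[255,0,0,-0.1,0,0,0],[255,0,0,-0.1,0,0,0],[255,0,0,0,0,0,0]]' 35
```

```text
clock: 10.55
tool_pos: [531.8, -330.5, 95.3]
tcp_rot: [-1.571, 0.0, 0.71]
contact_force: [0.8, 0.2, -1.0]
width: 0.633
clock: 10.85
tool_pos: [531.7, -330.5, 93.2]
tcp_rot: [-1.571, 0.0, 0.71]
contact_force: [-0.3, 0.3, -1.1]
width: 0.636
```

```bash
python3 -m jog '[[255,0,0,-0.1,0,0,0],[255,0,0,-0.1,0,0,0],[255,0,0,0,0,0,0]]' 35
```

```text
clock: 11.15
tool_pos: [531.7, -330.5, 91.1]
tcp_rot: [-1.57, 0.0, 0.71]
contact_force: [0.1, 0.4, -1.2]
width: 0.632
```

```bash
python3 -m jog '[[255,0,0,-0.1,0,0,0],[255,0,0,-0.05,0,0,0],[255,0,0,0,0,0,0]]' 35
```

```text
clock: 11.45
tool_pos: [531.8, -330.5, 89.7]
tcp_rot: [-1.571, 0.0, 0.71]
contact_force: [-0.6, -0.4, -2.0]
width: 0.635
```

```bash
python3 -m jog '[[255,0,0,-0.1,0,0,0],[255,0,0,-0.05,0,0,0],[255,0,0,0,0,0,0]]' 35
```

```text
clock: 11.75
tool_pos: [531.9, -330.6, 89.1]
tcp_rot: [-1.571, -0.0, 0.71]
contact_force: [-4.1, 2.0, 11.4]
width: 0.637
```

It touched: the vertical force rose from -1.2 to +11 N at TCP z 89.1, so the stack top is about 84 mm, as the images predicted. I relieve a little of the push, open partway to stay clear of the carton, then check.

```bash
python3 -m jog '[[255,0,0,0.04,0,0,0],[255,0,0,0,0,0,0]]' 35; python3 -m jog '[[85,0,0,0,0,0,0],[75,0,0,0,0,0,0],[65,0,0,0,0,0,0],[60,0,0,0,0,0,0],[60,0,0,0,0,0,0],[60,0,0,0,0,0,0]]'
```

```text
clock: 11.95
tool_pos: [531.9, -330.6, 89.1]
tcp_rot: [-1.571, -0.0, 0.71]
contact_force: [-2.1, 0.4, 7.4]
width: 0.635
clock: 12.55
tool_pos: [531.8, -330.5, 88.7]
tcp_rot: [-1.571, 0.0, 0.71]
contact_force: [0.1, 0.1, 0.9]
width: 0.764
```

```bash
python3 -m jog '[[60,0,0,0.5,0,0,0],[60,0,0,1,0,0,0],[60,0,0,2,0,0,0],[60,0,0,3,0,0,0],[60,0,0,4,0,0,0],[60,0,-3,3,0,0,0],[60,-0.5,-3.5,1,0,0,0],[60,-1,-3.5,0,0,0,0],[60,-1,-1,0,0,0,0],[60,0,0,0,0,0,0]]'; python3 -m jog '[[60,0,0,0,0,0,0],[60,0,0,0,0,0,0]]'; python3 m2.py 8; python3 - <<'E'
from fit import *
s=manip.camera("scene");cv2.imwrite("pics/scene8.png",s)
o=cv2.resize(s[160:245,310:420],(660,510),interpolation=cv2.INTER_CUBIC)
w=cv2.imread("pics/w8.png")
cv2.imwrite("pics/v8.png",np.hstack([cv2.resize(s[165:240,315:415],(400,300),interpolation=cv2.INTER_CUBIC),cv2.resize(w,(400,300))]))
E
```

```text
clock: 13.55
tool_pos: [505.5, -441.8, 234.2]
tcp_rot: [-1.571, 0.0, 0.708]
contact_force: [-0.3, -0.2, 0.1]
width: 0.764
clock: 13.75
tool_pos: [507.3, -439.4, 234.0]
tcp_rot: [-1.571, -0.0, 0.711]
contact_force: [0.5, -1.1, 0.3]
width: 0.767
[ 507.32814875 -439.42792324  233.9440824 ] [-1.57069112e+00 -1.71261889e-04  7.11107528e-01] 13.8
0.83 [341.5, 123.0] 7764
```

View pics/v8.png

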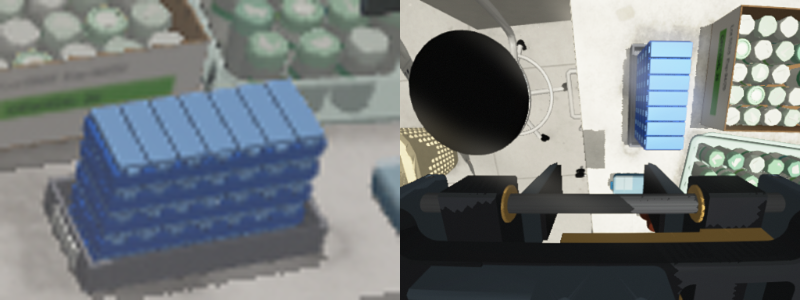

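The pack sits flat on the stack with its ends flush in the scene crop, and in line in the wrist view at (267,95) within that panel. A last numeric check uses the same edge method, 22 mm higher.

```bash
python3 - <<'E'
from fit import *
exec(open("m3.py").read().split("for z in(75")[0].split("print(\"col")[0].replace("w3","w8"))
exec("def face"+open("m3.py").read().split("def face")[1].split("for z in(75")[0])
for n,z in(("w3",76),("w8",98)):
    p=np.load(n+".npy",allow_pickle=True).item();im=cv2.imread(f"pics/{n}.png")
    lid=cv2.inRange(cv2.cvtColor(im,cv2.COLOR_BGR2HSV),(95,60,190),(125,255,255)); lid[:,:311]=0; lid[205:]=0
    m=blob(lid,(340,122),30); print(n,m.sum(),ffit(p,m,[531,-328,-.86,z],False),ffit(p,m,[531,-328,-.86,z],True))
    b=cv2.inRange(cv2.cvtColor(im,cv2.COLOR_BGR2HSV),(95,50,40),(125,255,255))>0
    fr=[(c,np.flatnonzero(b[40:80,c])[0]+39.5) for c in(330,345,355)];nr=[(c,np.flatnonzero(b[150:215,c])[-1]+150.5) for c in(325,335,345)]
    u=np.array([-np.sin(.711),np.cos(.711)])
    a,k=[(atz(p,np.array(q,float),z+2)[:,:2]@u).mean() for q in(fr,nr)];print("len",a-k,"mid u",(a+k)/2)
E
```

```text
w3 6457 (array([ 531.91885484, -329.151192  ,   -0.85802295]), np.float64(0.03139519126529348)) (array([ 532.30771514, -328.55293681,   -0.85856414,   73.53618089]), np.float64(0.026386092612668423))
len 148.91309337924577 mid u -595.9940700601396
w8 7209 (array([ 531.96130776, -328.53417825,   -0.85989065]), np.float64(0.03542013455402968)) (array([ 532.55778242, -327.81430965,   -0.85966234,   95.34152764]), np.float64(0.028631745040921072))
len 148.8919678509941 mid u -595.5148426596932
```

The top of the stack rose 21.8 mm, which is one pack. It moved less than 1 mm in position and 0.002 rad in yaw. The robot is clear, so I hand in.

```bash
python3 -c "
from plant import manip
print(manip.finish_job())"
```

```text
the job is handed in; nothing more can be done
None
```

The blue organiser is on top of the stack in the grey tray, flat and in line with it. I handed the job in at about 14 s of the 48 s allowed, with the arm clear of everything.

- **Placing:** I gripped it across its middle and lowered it in 1 mm steps until the force rose to about 11 N. I eased that to about 7 N and then let go. The touch put the stack top at about 84 mm.
- **Last checks:** By the wrist camera, the new top face sits within about 0.7 mm and 0.002 rad of the old one and is 21.8 mm higher, one organiser's height. In the last scene picture its ends are flush with the stack. The force after letting go was near zero.
- **Disagreements:** Early on, the scene and top cameras placed the stack about 4–5 mm from the wrist camera's figure, mostly along its length. I went with the wrist camera after comparing the held organiser with the stack directly in the scene picture, which agreed to about 1 mm.
- **Orange organiser:** I never touched it, and it had not moved when I lifted the blue one; I did not measure it again after that.

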